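# Tighten the strainer lid evenly and open the water

### The job

The strainer's glass lid is back on and its three wing nuts are finger-tight: tighten them clockwise (seen from above) a quarter turn each, starting with the nut over the inlet pipe that carries the valve and going round clockwise, then go round once more in the same order, so that each ends half a turn tighter and the glass is never pulled down crooked. Only then swing the valve lever fully open, in line with the pipe. Do not lean on the lid, and leave the cutters, the can and the carton where they are.

Things in the scene. Friction and masses are not known exactly. Their poses are not given: they have to be found in the camera images.
- pot: Fixed dark cooling-water strainer pot, piped to the deck; origin on its axis at deck level. Studs on a circle of 85 mm radius: nut_a along its +y, nut_b at -30 deg, nut_c at 210 deg from +x. Inlet pipe (33 mm thick, centre 50 mm up) leaves along +y, carries the brass ball valve 200 mm from the axis, enters the deck at 271 mm; short outlet along -y.
- lid: Fixed lid on the pot: round glass window (116 mm) in a steel clamp ring 214 mm across. Origin on the axis 89 mm above the deck; the lid's top is 100 mm above the deck.
- nut_a (a joint): Turn of wing nut A, the one on the side where the inlet pipe with the valve leaves the pot (pot's +y side). rad, 0 = finger-tight as found, grows clockwise seen from above (tightening); 1.571 a quarter turn. Stays where it is left, needs about 0.3 N m, sinks 1 mm a quarter turn; nothing stops it from going too far.
- hub_a (a point): Point on the axis of nut_a at the wings' mid height (130 mm above the deck). Brass hub 25 mm thick, with a rubber washer 38 mm wide under it; the 10 mm stud's end stands 168 mm above the deck.
- wing_a (a point): Point on one of the two opposite wings of nut_a, 45 mm from its axis, same height. A wing is an upright blade 10 mm thick, reaching 52 mm from the axis, 118 to 142 mm above the deck. At the start the wings point any way.
- nut_b (a joint): Turn of wing nut B, the next one clockwise from nut_a, seen from above. rad, 0 = finger-tight as found, grows clockwise seen from above (tightening); 1.571 a quarter turn. Stays where it is left, needs about 0.3 N m, sinks 1 mm a quarter turn; nothing stops it from going too far.
- hub_b (a point): Point on the axis of nut_b at the wings' mid height (130 mm above the deck). Brass hub 25 mm thick, with a rubber washer 38 mm wide under it; the 10 mm stud's end stands 168 mm above the deck.
- wing_b (a point): Point on one of the two opposite wings of nut_b, 45 mm from its axis, same height. A wing is an upright blade 10 mm thick, reaching 52 mm from the axis, 118 to 142 mm above the deck. At the start the wings point any way.
- nut_c (a joint): Turn of wing nut C, the next one clockwise from nut_b, seen from above (and the last). rad, 0 = finger-tight as found, grows clockwise seen from above (tightening); 1.571 a quarter turn. Stays where it is left, needs about 0.3 N m, sinks 1 mm a quarter turn; nothing stops it from going too far.
- hub_c (a point): Point on the axis of nut_c at the wings' mid height (130 mm above the deck). Brass hub 25 mm thick, with a rubber washer 38 mm wide under it; the 10 mm stud's end stands 168 mm above the deck.
- wing_c (a point): Point on one of the two opposite wings of nut_c, 45 mm from its axis, same height. A wing is an upright blade 10 mm thick, reaching 52 mm from the axis, 118 to 142 mm above the deck. At the start the wings point any way.
- valve (a joint): Lever of the ball valve, turning about a vertical axis. rad, 0 = shut, lever across the pipe along the pot's +x; 1.571 = open against its stop, lever along the pipe and pointing away from the pot; grows counterclockwise seen from above. Starts within 0.15 of shut, stays where it is left, needs about 0.2 N m.
- valve_stem (a point): Point on the lever's axis, 104 mm above the deck (on the valve, 200 mm from the pot's axis).
- valve_grip (a point): Middle of the lever's black sleeve, 85 mm from its axis; the sleeve is 19 mm wide, reaches from 50 to 128 mm from the axis and from 96 to 112 mm above the deck.
- nippers: Red-handled side cutters lying flat, 129 x 56 x 13 mm, origin under the middle. A bystander.
- can: Orange spray can standing upright, 66 mm thick, 231 mm high, origin under its middle. A bystander.
- carton: Blue and yellow carton standing upright, 59 x 61 x 170 mm, origin under its middle. A bystander.

How it is judged:
By the outcome, as a careful person would: the job done as asked, in the order asked, and still so for the second after the job is handed in, with the robot touching nothing.
It also fails if it takes over 64 s, if anything falls off the work surface, if the arm or the gripper's body presses on something with over 40 N, if the wrist force passes 120 N, or if a joint passes its speed limit or range.

### The arm

A 6-joint arm with a two-finger parallel gripper is mounted at the origin on the work surface; the furniture and walls round the work are solid. World frame = base frame: x ahead of the robot, y to its left, z up, the work surface at z = 0. Lengths are in m, angles in rad, forces in N, time in s.
With the tool pointing down it reaches from about 0.425 to 0.95 m from the base axis. Payload 3.5 kg.
Tool frame: the origin (TCP) lies on the centre line of the jaws, within the pads' length; the fingertips stand 17 mm ahead of it and the grasp point (between the pads) lies 2 mm behind it; z points along the fingers, y is the line along which they close (so a half turn about z gives the same grasp; the last joint's range is limited). The gripper opens to 85 mm and grips with 20 to 120 N. Pads are 22 mm wide; open, the fingers measure 114 mm over their backs; the gripper's body (76 mm by 85 mm) begins 54 mm behind the grasp point. The pads swing forward as they close: fully open they stand 13 mm farther back than shut.
Start: joints at [1.01, 0.286, 1.577, -0, 1.279, -0.15], TCP at [0.27, 0.619, 0.248] pointing down, gripper open.
Joint ranges: [-2.77, 2.77], [-0.9, 2.22], [0.21, 2.48], [-1.53, 4.67], [0.24, 2.81], [-2.84, 2.84]. Speed limits (rad/s): [2.79, 2.79, 3.14, 3.14, 3.14, 3.14].

### API

Orientations are given as a unit quaternion [x, y, z, w].
In Python, from plant import ctrl gives the robot as it stands. The module is installed in compiled form; this text tells all that it offers.
- The arm moves only by the tool drive_tool, never from a script. Its argument "moves" is a list of rows, each a list of 3 entries, a list of its own where there are three numbers: the turn, a rotation vector about the tool's x, y, z in rad, then the shift along the tool's x, y, z in m, then the finger opening in m, from 0 to 0.0854. A call has 1 to 5 rows; each row shifts and turns the commanded pose from where the row before left it, along the tool's axes as they then stand; what a row does not reach is not made up. A row lasts 1/8 s, in which the tool goes at most 62.5 mm and 10.7 degrees, less where a joint would pass 70% of its speed; a pose out of reach is approached as far as the arm can. A call with a gripper value outside its range is refused whole. The fingers move at their own pace and stop on an object; "grip_force" is the grip in N (left out, the last holds). Time passes only in rows, so rows that do not move let the fingers close. It gives the time, the measured TCP pose, the force, the opening and the grip force at its end, in the units of the state.
- ctrl.get_state(): the state, without advancing time (a new reading comes with each control period).
- ctrl.read_camera(name): name is "side" or "top" or "wrist"; returns a dict with "image" (480x640x3 uint8, red, green, blue), "fx", "fy", "cx", "cy" (pixels), "dist" ([k1, k2, p1, p2, k3] as OpenCV has them; the pictures are not rectified), "R" (3x3) and "t" (3): a world point X has camera coordinates R X + t. Camera axes: x right, y down, z forward; pixel columns grow to the right and rows downward; lengths in m; the calibration is good to about 2 mm. A picture is of the moment at which its call begins. There is no depth.
- ctrl.sign_off(): hands the job in; it is judged then, once.
The state is a dict: "time": time; "qpos": joint angles; "dq": joint speeds; "joint_efforts": joint torques, N m; "eef_pos": TCP position; "tcp_rot": TCP orientation; "contact_force": force on the tool from outside, world axes, zero at the start; "wrist_torque": the same for the moment, N m; "opening": opening from 0.0 (shut) to 1.0 (fully open); "finger_force": force on a finger pad.
Only numpy, scipy, OpenCV 4.12 (cv2) and the standard library are available. Lean on these libraries where they do the work, as an engineer would, in place of code of your own. Each camera call takes 0.05 s, during which the arm holds its last target. There are 200 camera calls.

## Working session

There is one attempt and no reset: what is moved stays moved. The work goes in short steps, Python scripts to look and compute and a tool call to move; the robot and the scene stay as the last step left them, time stands still between calls to the robot, and variables do not carry over. Pictures are saved under pics/ and viewed, at most 10 in all, crops included, and the job is handed in when it is done.

Besides the shell and the picture viewer there is one more tool, called after "Call:" as name([rows], argument=value, ...), one row to a line, values as JSON. drive_tool: Moves the arm, as the interface text tells. Its arguments: {"type":"object","properties":{"moves":{"type":"array","items":{"type":"array"}},"grip_force":{"type":"number"}},"required":["moves"]}

```bash
mkdir -p pics; python3 - <<'E'
from plant import ctrl
import cv2
for n in ("side","top"):
    c=ctrl.read_camera(n); cv2.imwrite(f"pics/{n}0.png",cv2.cvtColor(c["image"],cv2.COLOR_RGB2BGR))
    print(n,c["fx"],c["R"].round(3).tolist(),c["t"])
print(ctrl.get_state())
E
```

```text
side 568.182342496139 [[0.621, 0.783, -0.023], [0.371, -0.319, -0.872], [-0.69, 0.533, -0.489]] [-0.48618364 -0.0274045   1.67894699]
top 449.7274043275749 [[-0.027, -1.0, -0.007], [-0.991, 0.027, -0.135], [0.135, 0.003, -0.991]] [0.19754939 0.53088542 0.90875303]
{'time': 0.1, 'qpos': array([ 1.00998708e+00,  2.87133570e-01,  1.57805482e+00,  5.29367663e-06,
        1.27858287e+00, -1.50004948e-01]), 'dq': array([-0.00155858, -0.00403799, -0.00359046, -0.00139209,  0.00109292,
        0.00042079]), 'joint_efforts': array([ 4.10654920e-04, -4.07294548e+01, -2.93699527e+01, -1.66154109e-04,
        3.40914266e-03,  4.86347432e-06]), 'eef_pos': array([0.26923111, 0.61836873, 0.24703467]), 'tcp_rot': array([ 2.03961498e-01,  9.78978304e-01, -1.02034834e-03, -3.81423609e-04]), 'contact_force': array([-0.10745514,  0.57448996, -0.08284493]), 'wrist_torque': array([-0.00703239,  0.04206559, -0.04617899]), 'finger_force': 0.0, 'opening': 1.0024942281002909}
```

View pics/top0.png

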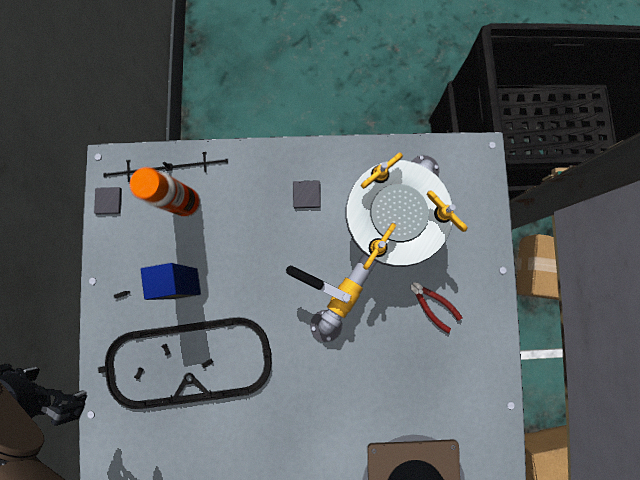

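View pics/side0.png

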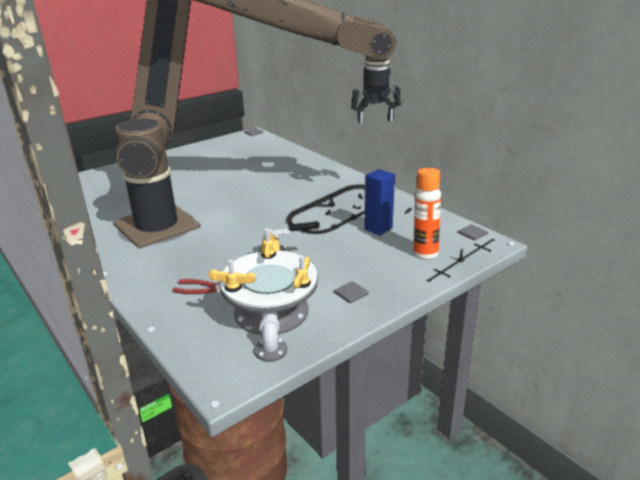

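Pot centre is near (400,213) in the top view. Nut A is at (378,248), B at (381,174) and C at (445,213). The lever runs from (345,293) to (290,270), and the inlet flange is at (325,322). Next, an enlarged crop.

```bash
python3 - <<'E'
import cv2
i=cv2.imread("pics/top0.png")[140:350,275:475]
cv2.imwrite("pics/topc.png",cv2.resize(i,None,fx=2.85,fy=2.85,interpolation=cv2.INTER_CUBIC))
i=cv2.imread("pics/side0.png")[215:365,165:365]
cv2.imwrite("pics/sidec.png",cv2.resize(i,None,fx=4,fy=4,interpolation=cv2.INTER_CUBIC))
E
```

```text
(no output)
```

View pics/topc.png

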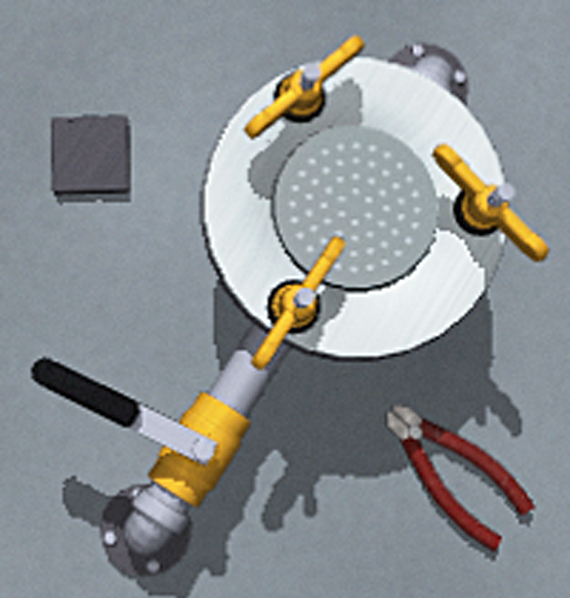

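View pics/sidec.png

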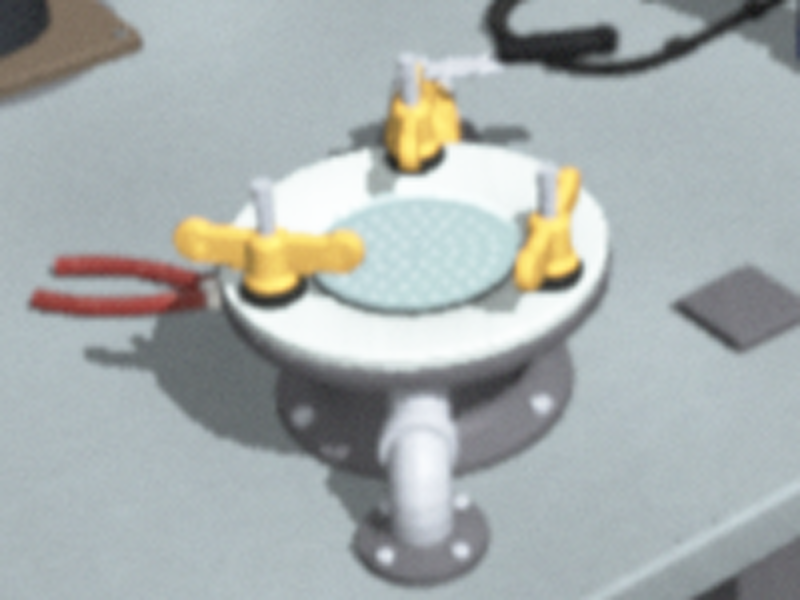

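```bash
cat > h.py <<'E'
import numpy as np, cv2
from plant import ctrl
from scipy.optimize import least_squares
def proj(c,X):
    K=np.array([[c["fx"],0,c["cx"]],[0,c["fy"],c["cy"]],[0,0,1.]])
    return cv2.projectPoints(np.atleast_2d(X).astype(float),cv2.Rodrigues(np.array(c["R"]))[0],np.array(c["t"],float),K,np.array(c["dist"],float))[0][:,0]
def pol(p,r,a,z): return np.array([p[0]+r*np.cos(a),p[1]+r*np.sin(a),z])
E
python3 - <<'E'
from h import *
T=ctrl.read_camera("top");S=ctrl.read_camera("side")
t=lambda a:np.array(a)/2.85+[275,140]-.3
s=lambda a:np.array(a)/4+[165,215]-.4
off=np.radians([90,-30,210])
tops=t([(305,295),(312,70),(506,190)]);sides=s([(408,57),(547,168),(262,183)])
def pts(p): return [pol(p,.085,p[2]+o,.168) for o in off]
f=lambda p:np.r_[(proj(T,pts(p))-tops).ravel(),(proj(S,pts(p))-sides).ravel()]
r=least_squares(f,[.55,.05,-2.5]);
for g in(0,2,4):
    q=least_squares(f,[.55,.05,g]); 
    if q.cost<r.cost:r=q
p=r.x;print(p,np.degrees(p[2]),r.cost,r.fun.round(1))
tips=[t(x) for x in([(337,240),(260,362)],[(357,42),(252,132)],[(440,150),(542,255)])]
for n,o,tp in zip("abc",off,tips):
    h=pol(p,.085,p[2]+o,.13)
    g=lambda a:(proj(T,[pol(h,.05,a[0],.14),pol(h,-.05,a[0],.14)])-tp).ravel()
    q=min((least_squares(g,[a]) for a in(0,1.5,3,-1.5)),key=lambda q:q.cost)
    print(n,h.round(4),np.degrees(q.x),q.fun.round(1))
st=pol(p,.2,p[2]+np.pi/2,.104)
g=lambda a:(proj(T,[pol(st,.126,a[0],.108)])-t([(38,370)])).ravel()
q=least_squares(g,[p[2]]);print("valve",st,q.x,np.degrees(q.x-p[2]),q.fun, proj(T,[st])-t([(205,450)]))
E
```

```text
[0.56955537 0.02236806 0.9718285 ] 55.681671498031456 0.1250050580899697 [ 0.1 -0.  -0.1  0.  -0.1  0.3  0.1  0.3  0.  -0.   0.   0.2]
a [0.4994 0.0703 0.13  ] [325.56366204] [ 1.  -1.2 -0.3  0.7]
b [0.6462 0.0592 0.13  ] [-50.42727099] [ 1.2 -2.4 -0.4 -0.8]
c [ 0.5632 -0.0624  0.13  ] [41.32764426] [ 0.5 -1.8  1.6 -0.5]
valve [0.40437177 0.13512612 0.104     ] [1.10087662] [7.39391252] [-1.39515585 -0.67385281] [[-0.74318193 -0.46449369]]
```

The pot fit is good: sub-pixel residuals and stud heights consistent in both views. Moving to above nut A.

Call:
drive_tool([
  [[0, 0, 0], [-0.043, -0.041, 0], 0.055],
  [[0, 0, 0], [-0.043, -0.041, 0], 0.055],
  [[0, 0, 0], [-0.043, -0.041, 0], 0.055],
  [[0, 0, 0], [-0.043, -0.041, 0], 0.055],
  [[0, 0, 0], [-0.043, -0.041, 0], 0.055],
], grip_force=80)

```text
time: 0.82
eef_pos: [0.3851, 0.3433, 0.2483]
tcp_rot: [0.204, 0.979, 0.0, 0.0]
contact_force: [-0.0, 0.3, 0.5]
opening: 0.645
finger_force: 0.0
```

Call:
drive_tool([
  [[0, 0, 0], [-0.043, -0.041, 0], 0.055],
  [[0, 0, 0], [-0.043, -0.041, 0], 0.055],
  [[0, 0, 0], [-0.043, -0.041, 0], 0.055],
  [[0, 0, 0], [-0.043, -0.041, 0], 0.055],
  [[0, 0, 0], [-0.043, -0.041, 0], 0.055],
])

```text
time: 1.45
eef_pos: [0.5004, 0.0694, 0.2485]
tcp_rot: [0.204, 0.979, 0.0, 0.0]
contact_force: [-0.1, 0.3, -0.4]
opening: 0.642
finger_force: 0.0
```

```bash
cat >> h.py <<'E'
from scipy.spatial.transform import Rotation as Ro
HUB=dict(a=(.4994,.0703),b=(.6462,.0592),c=(.5632,-.0624))
def go(x,y,z,yaw):
    s=ctrl.get_state();R=Ro.from_quat(s["tcp_rot"]).as_matrix();p=s["eef_pos"]
    ya=np.degrees(np.arctan2(R[1,1],R[0,1]))
    print("t",round(s["time"],2),"pos",p.round(4),"yaw",ya.round(1),"zax",R[:,2].round(3),"q6",np.degrees(s["qpos"][5]).round(1),"open",s["opening"].round(2),"F",s["contact_force"].round(1),s["finger_force"])
    print("shift",(R.T@(np.array([x,y,z])-p)).round(4),"turn z",np.radians(ya-yaw).round(3))
E
python3 -c "
from h import *
go(*HUB['a'],.2,55.6)
c=ctrl.read_camera('wrist');cv2.imwrite('pics/w1.png',cv2.cvtColor(c['image'],cv2.COLOR_RGB2BGR))
print(proj(c,[(*HUB[k],z) for k in 'abc' for z in (.13,.168)]).round(0).tolist())"
```

```text
Traceback (most recent call last):
  File "h.py", line 13, in go
    print("t",round(s["time"],2),"pos",p.round(4),"yaw",ya.round(1),"zax",R[:,2].round(3),"q6",np.degrees(s["qpos"][5]).round(1),"open",s["opening"].round(2),"F",s["contact_force"].round(1),s["finger_force"])
                                                                                                                                        ^^^^^^^^^^^^^^^^^^
AttributeError: 'float' object has no attribute 'round'
```

```bash
sed -i 's/s\["opening"\].round(2)/round(float(s["opening"]),2)/' h.py
python3 -c "
from h import *
go(*HUB['a'],.2,55.6)
c=ctrl.read_camera('wrist');cv2.imwrite('pics/w1.png',cv2.cvtColor(c['image'],cv2.COLOR_RGB2BGR))
print(proj(c,[(*HUB[k],z) for k in 'abc' for z in (.13,.168)]).round(0).tolist())"
```

```text
t 1.45 pos [0.5004 0.0694 0.2485] yaw 66.5 zax [ 0.001  0.    -1.   ] q6 -70.1 open 0.64 F [-0.1  0.3 -0.4] 0.0
shift [0.0013 0.0004 0.0485] turn z 0.189
[[318.0, 240.0], [319.0, 260.0], [384.0, 420.0], [393.0, 460.0], [185.0, 388.0], [167.0, 426.0]]
```

View pics/w1.png

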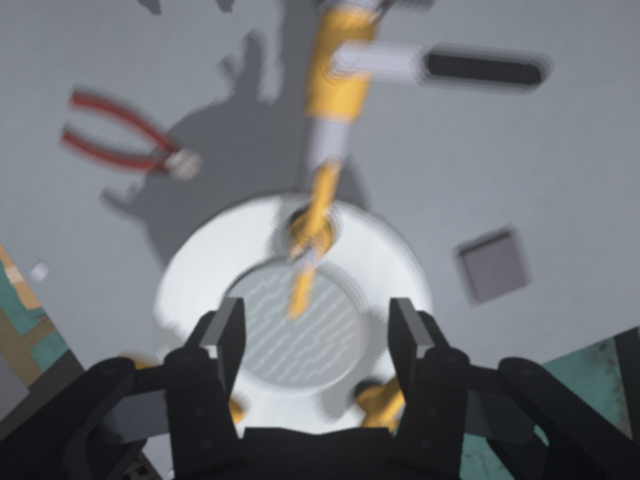

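The blurred wrist view shows nut A's hub at about (315,235), where (318,240) was predicted. Wing tips are at (327,168) and (297,316). Next: align yaw, lower a little, re-check.

Call:
drive_tool([
  [[0, 0, 0.1], [0, 0, 0.0], 0.055],
  [[0, 0, 0.09], [0, 0, 0.0], 0.055],
  [[0, 0, 0], [0.001, 0, 0], 0.055],
  [[0, 0, 0], [0, 0, 0], 0.055],
])

```text
time: 2.0
eef_pos: [0.499, 0.0721, 0.2483]
tcp_rot: [0.295, 0.955, -0.0, -0.0]
contact_force: [-0.6, -0.1, 0.6]
opening: 0.643
finger_force: 0.0
```

```bash

python3 -c "
from h import *
go(*HUB['a'],.135,55.6)
c=ctrl.read_camera('wrist');
print(proj(c,[(*HUB[k],z) for k in 'abc' for z in (.13,.168)]).round(0).tolist())
h=HUB['a']; print(proj(c,[pol(h,r,np.radians(-34.4),.142) for r in(.05,-.05)]).round(0).tolist())
i=c['image'][100:400,160:480];cv2.imwrite('pics/w2.png',cv2.resize(cv2.cvtColor(i,cv2.COLOR_RGB2BGR),None,fx=2,fy=2))"
```

```text
t 2.0 pos [0.499  0.0721 0.2483] yaw 55.7 zax [-0. -0. -1.] q6 -59.0 open 0.64 F [-0.6 -0.1  0.6] 0.0
shift [-0.0013 -0.0012  0.1133] turn z 0.001
[[316.0, 244.0], [316.0, 265.0], [416.0, 410.0], [430.0, 449.0], [216.0, 410.0], [203.0, 449.0]]
[[316.0, 324.0], [316.0, 166.0]]
```

View pics/w2.png

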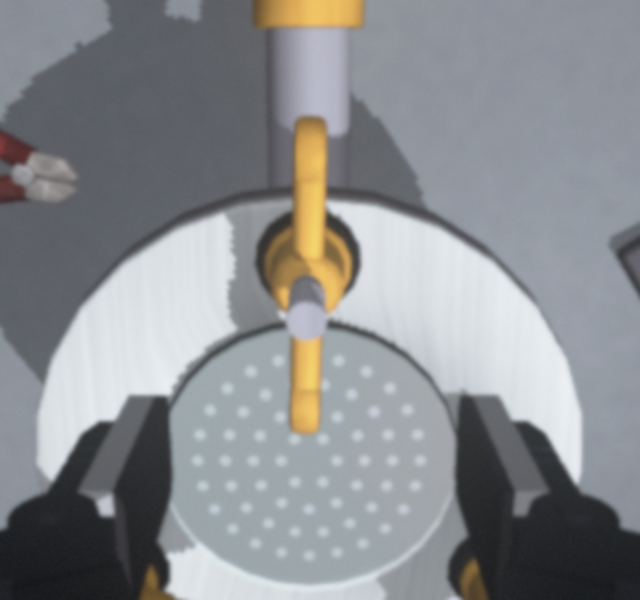

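The clear view puts the wing tips at (316,160) and (312,312) and the stud end at (313,261), within about 2 mm of prediction. Fine to grasp.

Call:
drive_tool([
  [[0, 0, 0], [0, -0.0015, 0.05], 0.055],
  [[0, 0, 0], [0, 0, 0.045], 0.055],
  [[0, 0, 0], [0, 0, 0.02], 0.055],
  [[0, 0, 0], [0, 0, 0], 0.015],
  [[0, 0, 0], [0, 0, 0], 0.015],
])

```text
time: 2.68
eef_pos: [0.4984, 0.0702, 0.1344]
tcp_rot: [0.295, 0.955, -0.001, -0.0]
contact_force: [-3.8, -1.1, -1.1]
opening: 0.246
finger_force: 79.2
```

Call:
drive_tool([
  [[0, 0, 0], [0, 0, 0], 0.015],
  [[0, 0, 0], [0, 0, 0], 0.015],
])

```text
time: 2.92
eef_pos: [0.4984, 0.0703, 0.1344]
tcp_rot: [0.296, 0.955, -0.0, 0.0]
contact_force: [-4.9, -2.5, 3.8]
opening: 0.246
finger_force: 78.9
```

Call:
drive_tool([
  [[0, 0, 0.17], [0, 0, 0], 0.015],
  [[0, 0, 0.175], [0, 0, 0], 0.015],
  [[0, 0, 0.175], [0, 0, 0], 0.015],
  [[0, 0, 0.175], [0, 0, 0.0005], 0.015],
  [[0, 0, 0.175], [0, 0, 0], 0.015],
])

```text
time: 3.55
eef_pos: [0.4978, 0.0698, 0.1338]
tcp_rot: [0.672, 0.741, -0.002, 0.0]
contact_force: [-5.9, -4.3, 5.5]
opening: 0.243
finger_force: 79.1
```

Call:
drive_tool([
  [[0, 0, 0.175], [0, 0, 0], 0.015],
  [[0, 0, 0.175], [0, 0, 0.0005], 0.015],
  [[0, 0, 0.175], [0, 0, 0], 0.015],
  [[0, 0, 0.175], [0, 0, 0], 0.015],
  [[0, 0, 0], [0, 0, 0], 0.015],
])

```text
time: 4.18
eef_pos: [0.4971, 0.07, 0.1333]
tcp_rot: [0.884, 0.467, -0.002, -0.0]
contact_force: [-9.3, -3.6, 6.9]
opening: 0.247
finger_force: 79.6
```

```bash

python3 -c "
from h import *
go(*HUB['a'],.135,55.6-90);print(ctrl.get_state()['wrist_torque'])"
```

```text
t 4.17 pos [0.4971 0.07   0.1333] yaw -34.4 zax [-0.004 -0.002 -1.   ] q6 30.9 open 0.25 F [-9.3 -3.6  6.9] 79.57403073423762
shift [ 0.0015  0.0017 -0.0017] turn z 0.001
[-0.72229418  1.29462345 -0.14505997]
```

Call:
drive_tool([
  [[0, 0, 0], [0, 0, 0], 0.055],
  [[0, 0, 0], [0, 0, 0], 0.055],
  [[0, 0, 0], [0, 0, -0.05], 0.055],
  [[0, 0, 0], [0, 0, -0.05], 0.055],
  [[0, 0, 0], [0, 0, 0], 0.055],
])

```text
time: 4.8
eef_pos: [0.5019, 0.0707, 0.2384]
tcp_rot: [0.884, 0.467, 0.006, 0.003]
contact_force: [0.9, -0.4, -0.2]
opening: 0.642
finger_force: 0.0
```

```bash

python3 -c "
from h import *
go(*HUB['b'],.235,39.6)
c=ctrl.read_camera('wrist');
h=HUB['a']; print(proj(c,[pol(h,r,np.radians(-124.4),.141) for r in(.05,-.05)]).round(0).tolist(), proj(c,[(*h,.168)]))
h=HUB['b']; print(proj(c,[pol(h,r,np.radians(-50.4),.142) for r in(.05,-.05)]).round(0).tolist(), proj(c,[(*h,.168)]))
i=c['image'];cv2.imwrite('pics/w3.png',cv2.cvtColor(i,cv2.COLOR_RGB2BGR))"
```

```text
t 4.8 pos [0.5019 0.0707 0.2384] yaw -34.4 zax [ 0.013 -0.    -1.   ] q6 30.9 open 0.64 F [ 0.9 -0.4 -0.2] 0.0
shift [0.072  0.1256 0.0053] turn z -1.291
[[312.0, 331.0], [312.0, 168.0]] [[312.09616307 270.65518718]]
[[621.0, 153.0], [461.0, 97.0]] [[573.54107779 125.98267094]]
```

View pics/w3.png

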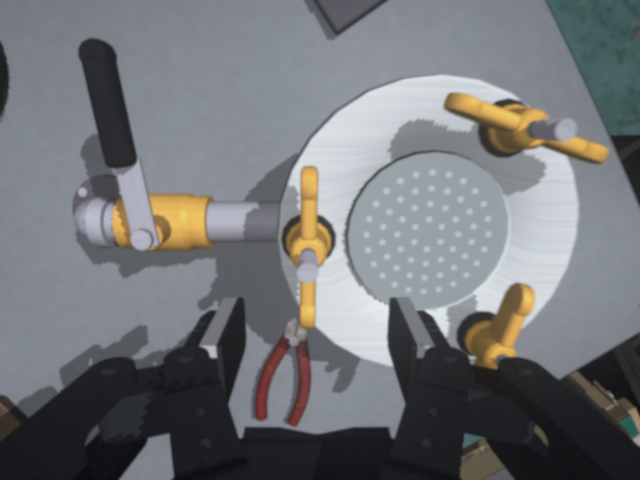

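Nut A's wing turned the full quarter: tips (310,172) and (307,322), upright in the gripper frame. B's wing, (452,102) to (600,152), lies at the predicted angle. On to B.

Call:
drive_tool([
  [[0, 0, 0], [0.024, 0.042, 0], 0.055],
  [[0, 0, 0], [0.024, 0.042, 0], 0.055],
  [[0, 0, 0], [0.024, 0.042, 0], 0.055],
  [[0, 0, -0.184], [0, 0, 0], 0.055],
  [[0, 0, -0.184], [0, 0, 0], 0.055],
])

```text
time: 5.48
eef_pos: [0.6429, 0.0589, 0.2292]
tcp_rot: [0.782, 0.623, -0.001, -0.001]
contact_force: [0.5, -0.4, -1.0]
opening: 0.648
finger_force: 0.0
```

Call:
drive_tool([
  [[0, 0, -0.185], [0, 0, 0], 0.055],
  [[0, 0, -0.185], [0, 0, 0], 0.055],
  [[0, 0, -0.185], [0, 0, 0], 0.055],
  [[0, 0, -0.185], [0, 0, 0], 0.055],
  [[0, 0, -0.184], [0, 0, 0], 0.055],
])

```text
time: 6.1
eef_pos: [0.6424, 0.059, 0.23]
tcp_rot: [0.423, 0.906, -0.0, -0.001]
contact_force: [-0.6, -0.7, -0.3]
opening: 0.646
finger_force: 0.0
```

```bash

python3 -c "
from h import *
go(*HUB['b'],.1335,39.6)"
```

```text
t 6.1 pos [0.6424 0.059  0.23  ] yaw 40.0 zax [-0.003  0.001 -1.   ] q6 -43.8 open 0.65 F [-0.6 -0.7 -0.3] 0.0
shift [-0.0026  0.0032  0.0965] turn z 0.007
```

Call:
drive_tool([
  [[0, 0, 0.007], [-0.0026, 0.003, 0.035], 0.055],
  [[0, 0, 0], [0, 0, 0.045], 0.055],
  [[0, 0, 0], [0, 0, 0.016], 0.055],
  [[0, 0, 0], [0, 0, 0], 0.015],
  [[0, 0, 0], [0, 0, 0], 0.015],
])

```text
time: 6.72
eef_pos: [0.6462, 0.0577, 0.1375]
tcp_rot: [0.428, 0.904, -0.002, -0.001]
contact_force: [-4.2, -1.0, 1.2]
opening: 0.242
finger_force: 81.2
```

Call:
drive_tool([
  [[0, 0, 0], [0, 0, 0], 0.015],
  [[0, 0, 0], [0, 0, 0], 0.015],
])

```text
time: 6.98
eef_pos: [0.6462, 0.0578, 0.1376]
tcp_rot: [0.428, 0.904, -0.001, -0.001]
contact_force: [-4.2, -1.9, -1.8]
opening: 0.242
finger_force: 78.3
```

```bash

python3 -c "
from h import *
go(*HUB['b'],.1335,39.6-90)"
```

```text
t 6.97 pos [0.6462 0.0578 0.1376] yaw 39.3 zax [-0.002 -0.002 -1.   ] q6 -43.0 open 0.24 F [-4.2 -1.9 -1.8] 78.27558420714922
shift [0.0011 0.0009 0.0041] turn z 1.565
```

Call:
drive_tool([
  [[0, 0, 0.17], [0, 0, 0], 0.015],
  [[0, 0, 0.175], [0, 0, 0], 0.015],
  [[0, 0, 0.175], [0, 0, 0], 0.015],
  [[0, 0, 0.175], [0, 0, 0.0005], 0.015],
  [[0, 0, 0.175], [0, 0, 0], 0.015],
])

```text
time: 7.6
eef_pos: [0.6442, 0.0572, 0.1369]
tcp_rot: [0.77, 0.638, -0.005, -0.001]
contact_force: [-11.5, -5.0, 2.6]
opening: 0.24
finger_force: 78.9
```

Call:
drive_tool([
  [[0, 0, 0.175], [0, 0, 0], 0.015],
  [[0, 0, 0.175], [0, 0, 0.0005], 0.015],
  [[0, 0, 0.175], [0, 0, 0], 0.015],
  [[0, 0, 0.175], [0, 0, 0], 0.015],
  [[0, 0, 0], [0, 0, 0], 0.015],
])

```text
time: 8.22
eef_pos: [0.6427, 0.0581, 0.1365]
tcp_rot: [0.942, 0.336, -0.007, -0.001]
contact_force: [-15.8, -3.3, 5.4]
opening: 0.243
finger_force: 79.3
```

```bash

python3 -c "
from h import *
go(*HUB['c'],.235,-48.7)"
```

```text
t 8.22 pos [0.6427 0.0581 0.1365] yaw -50.7 zax [-0.014 -0.002 -1.   ] q6 47.0 open 0.24 F [-15.8  -3.3   5.4] 79.31871081527788
shift [-0.139   0.0422 -0.0971] turn z -0.035
```

Call:
drive_tool([
  [[0, 0, 0], [0, 0, 0], 0.055],
  [[0, 0, 0], [0, 0, 0], 0.055],
  [[0, 0, 0], [0, 0, -0.05], 0.055],
  [[0, 0, 0], [0, 0, -0.05], 0.055],
  [[0, 0, 0], [0, 0, 0], 0.055],
])

```text
time: 8.85
eef_pos: [0.6509, 0.0587, 0.2438]
tcp_rot: [0.942, 0.336, 0.007, 0.003]
contact_force: [-0.4, 0.1, 0.9]
opening: 0.644
finger_force: 0.0
```

Call:
drive_tool([
  [[0, 0, 0], [-0.046, 0.014, 0], 0.055],
  [[0, 0, 0], [-0.046, 0.014, 0], 0.055],
  [[0, 0, 0], [-0.046, 0.014, 0], 0.055],
  [[0, 0, -0.035], [0, 0, 0], 0.055],
  [[0, 0, 0], [0, 0, 0], 0.055],
])

```text
time: 9.48
eef_pos: [0.5672, -0.061, 0.2355]
tcp_rot: [0.936, 0.352, 0.001, 0.0]
contact_force: [-0.6, 0.7, 0.1]
opening: 0.648
finger_force: 0.0
```

```bash

python3 -c "
from h import *
go(*HUB['c'],.135,-48.7)
c=ctrl.read_camera('wrist');
for k,a,z in(('a',-124.4,.141),('b',39.6,.141),('c',41.3,.142)):
  h=HUB[k]; print(proj(c,[pol(h,r,np.radians(a),z) for r in(.05,-.05)]+[(*h,.168)]).round(0).tolist())
i=c['image'];cv2.imwrite('pics/w4.png',cv2.cvtColor(i,cv2.COLOR_RGB2BGR))"
```

```text
t 9.47 pos [ 0.5672 -0.061   0.2355] yaw -48.7 zax [ 0.001  0.    -1.   ] q6 32.4 open 0.65 F [-0.6  0.7  0.1] 0.0
shift [-0.004  -0.0016  0.1005] turn z -0.0
[[96.0, 273.0], [27.0, 103.0], [30.0, 201.0]]
[[238.0, -130.0], [240.0, 89.0], [227.0, -38.0]]
[[313.0, 172.0], [314.0, 336.0], [313.0, 276.0]]
```

View pics/w4.png

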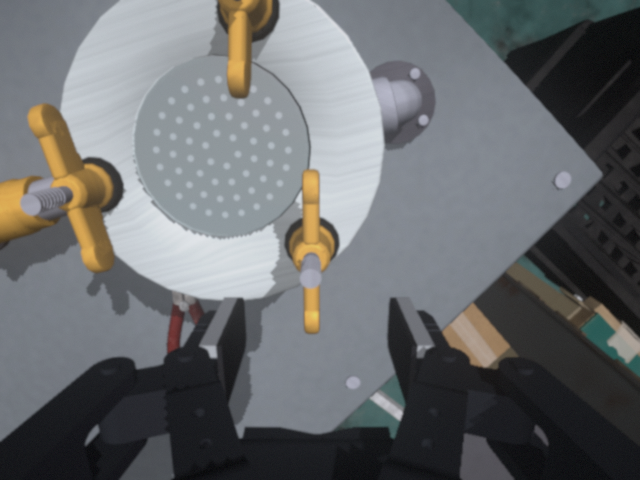

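C's wing is (311,175) to (312,328), parallel to the jaws. B's inner tip at (238,92) matches the (240,89) expected after its quarter turn. Gripping C.

Call:
drive_tool([
  [[0, 0, 0], [-0.004, -0.002, 0.035], 0.055],
  [[0, 0, 0], [0, 0, 0.045], 0.055],
  [[0, 0, 0], [0, 0, 0.022], 0.055],
  [[0, 0, 0], [0, 0, 0], 0.015],
  [[0, 0, 0], [0, 0, 0], 0.015],
])

```text
time: 10.15
eef_pos: [0.5627, -0.061, 0.1343]
tcp_rot: [0.936, 0.353, -0.0, -0.001]
contact_force: [-2.9, 1.3, -2.5]
opening: 0.248
finger_force: 79.7
```

Call:
drive_tool([
  [[0, 0, 0], [0, 0, 0], 0.015],
  [[0, 0, 0], [0, 0, 0], 0.015],
])

```text
time: 10.4
eef_pos: [0.5626, -0.061, 0.1343]
tcp_rot: [0.936, 0.353, 0.001, -0.001]
contact_force: [-2.2, 4.7, -0.1]
opening: 0.244
finger_force: 79.1
```

Call:
drive_tool([
  [[0, 0, 0.17], [0, 0, 0], 0.015],
  [[0, 0, 0.175], [0, 0, 0], 0.015],
  [[0, 0, 0.175], [0, 0, 0], 0.015],
  [[0, 0, 0.175], [0, 0, 0.0005], 0.015],
  [[0, 0, 0.175], [0, 0, 0], 0.015],
])

```text
time: 11.02
eef_pos: [0.5629, -0.0621, 0.1337]
tcp_rot: [0.997, -0.076, 0.001, 0.0]
contact_force: [-1.4, 1.5, -1.4]
opening: 0.247
finger_force: 79.6
```

Call:
drive_tool([
  [[0, 0, 0.175], [0, 0, 0], 0.015],
  [[0, 0, 0.175], [0, 0, 0.0005], 0.015],
  [[0, 0, 0.175], [0, 0, 0], 0.015],
  [[0, 0, 0.175], [0, 0, 0], 0.015],
  [[0, 0, 0], [0, 0, 0], 0.015],
])

```text
time: 11.65
eef_pos: [0.5625, -0.063, 0.1332]
tcp_rot: [0.912, -0.411, 0.0, 0.001]
contact_force: [-3.3, -1.2, -0.3]
opening: 0.247
finger_force: 80.0
```

```bash

python3 -c "
from h import *
go(*HUB['a'],.235,-34.4)"
```

```text
t 11.65 pos [ 0.5625 -0.063   0.1332] yaw -138.5 zax [ 0.    -0.002 -1.   ] q6 122.0 open 0.25 F [-3.3 -1.2 -0.3] 79.9771139692194
shift [-0.1415 -0.0409 -0.102 ] turn z -1.817
```

Call:
drive_tool([
  [[0, 0, 0], [0, 0, 0], 0.055],
  [[0, 0, 0], [0, 0, 0], 0.055],
  [[0, 0, 0], [0, 0, -0.05], 0.055],
  [[0, 0, 0], [0, 0, -0.05], 0.055],
  [[0, 0, 0], [0, 0, 0], 0.055],
])

```text
time: 12.28
eef_pos: [0.5658, -0.0631, 0.239]
tcp_rot: [0.911, -0.411, 0.006, -0.001]
contact_force: [0.5, -0.6, 0.1]
opening: 0.644
finger_force: 0.0
```

Call:
drive_tool([
  [[0, 0, 0], [-0.047, -0.0137, 0], 0.055],
  [[0, 0, 0], [-0.047, -0.0137, 0], 0.055],
  [[0, 0, 0], [-0.047, -0.0137, 0], 0.055],
  [[0, 0, -0.182], [0, 0, 0], 0.055],
  [[0, 0, -0.182], [0, 0, 0], 0.055],
])

```text
time: 12.9
eef_pos: [0.4997, 0.0716, 0.2317]
tcp_rot: [0.972, -0.236, -0.0, -0.0]
contact_force: [-0.4, -0.7, 0.5]
opening: 0.643
finger_force: 0.0
```

Call:
drive_tool([
  [[0, 0, -0.182], [0, 0, 0], 0.055],
  [[0, 0, -0.182], [0, 0, 0], 0.055],
  [[0, 0, -0.182], [0, 0, 0], 0.055],
  [[0, 0, -0.182], [0, 0, 0], 0.055],
  [[0, 0, -0.182], [0, 0, 0], 0.055],
])

```text
time: 13.52
eef_pos: [0.5, 0.0709, 0.2316]
tcp_rot: [0.977, 0.214, -0.0, -0.0]
contact_force: [-0.4, 1.2, -0.4]
opening: 0.644
finger_force: 0.0
```

Call:
drive_tool([
  [[0, 0, -0.182], [0, 0, 0], 0.055],
  [[0, 0, -0.182], [0, 0, 0], 0.055],
  [[0, 0, -0.179], [0, 0, 0], 0.055],
  [[0, 0, 0], [0, 0, 0], 0.055],
])

```text
time: 14.02
eef_pos: [0.5, 0.0708, 0.2317]
tcp_rot: [0.886, 0.465, -0.0, -0.0]
contact_force: [-0.2, 0.3, -0.5]
opening: 0.645
finger_force: 0.0
```

```bash

python3 -c "
from h import *
go(*HUB['a'],.1335,-34.4)"
```

```text
t 14.03 pos [0.5    0.0708 0.2317] yaw -34.6 zax [-0.001  0.    -1.   ] q6 31.2 open 0.65 F [-0.2  0.3 -0.5] 0.0
shift [-0.0008 -0.0001  0.0982] turn z -0.004
```

Call:
drive_tool([
  [[0, 0, -0.003], [-0.001, 0, 0.033], 0.055],
  [[0, 0, 0], [0, 0, 0.045], 0.055],
  [[0, 0, 0], [0, 0, 0.02], 0.055],
  [[0, 0, 0], [0, 0, 0], 0.015],
  [[0, 0, 0], [0, 0, 0], 0.015],
])

```text
time: 14.65
eef_pos: [0.498, 0.071, 0.1348]
tcp_rot: [0.885, 0.466, -0.002, -0.003]
contact_force: [-8.1, 2.1, 2.4]
opening: 0.243
finger_force: 80.7
```

Call:
drive_tool([
  [[0, 0, 0], [0, 0, 0], 0.015],
  [[0, 0, 0], [0, 0, 0], 0.015],
])

```text
time: 14.9
eef_pos: [0.4979, 0.071, 0.1348]
tcp_rot: [0.885, 0.466, -0.002, -0.002]
contact_force: [-5.3, 2.7, 1.0]
opening: 0.242
finger_force: 78.3
```

Call:
drive_tool([
  [[0, 0, 0.17], [0, 0, 0], 0.015],
  [[0, 0, 0.175], [0, 0, 0], 0.015],
  [[0, 0, 0.175], [0, 0, 0], 0.015],
  [[0, 0, 0.175], [0, 0, 0.0005], 0.015],
  [[0, 0, 0.175], [0, 0, 0], 0.015],
])

```text
time: 15.52
eef_pos: [0.4981, 0.0707, 0.1343]
tcp_rot: [0.999, 0.048, -0.002, -0.001]
contact_force: [-4.5, 2.1, -1.7]
opening: 0.243
finger_force: 78.4
```

Call:
drive_tool([
  [[0, 0, 0.175], [0, 0, 0], 0.015],
  [[0, 0, 0.175], [0, 0, 0.0005], 0.015],
  [[0, 0, 0.175], [0, 0, 0], 0.015],
  [[0, 0, 0.175], [0, 0, 0], 0.015],
  [[0, 0, 0], [0, 0, 0], 0.015],
])

```text
time: 16.15
eef_pos: [0.498, 0.0705, 0.1338]
tcp_rot: [0.955, -0.296, -0.002, 0.0]
contact_force: [-5.4, 0.9, 0.6]
opening: 0.244
finger_force: 78.7
```

```bash

python3 -c "
from h import *
go(*HUB['b'],.235,-50.4)"
```

```text
t 16.15 pos [0.498  0.0705 0.1338] yaw -124.4 zax [-0.004  0.001 -1.   ] q6 120.9 open 0.24 F [-5.4  0.9  0.6] 78.67967439611675
shift [ 0.1282 -0.0743 -0.1019] turn z -1.292
```

Call:
drive_tool([
  [[0, 0, 0], [0, 0, 0], 0.055],
  [[0, 0, 0], [0, 0, 0], 0.055],
  [[0, 0, 0], [0, 0, -0.05], 0.055],
  [[0, 0, 0], [0, 0, -0.05], 0.055],
  [[0, 0, 0], [0, 0, 0], 0.055],
])

```text
time: 16.77
eef_pos: [0.5032, 0.0697, 0.2401]
tcp_rot: [0.955, -0.295, 0.007, -0.002]
contact_force: [0.2, 0.1, 0.1]
opening: 0.645
finger_force: 0.0
```

Call:
drive_tool([
  [[0, 0, 0], [0.0427, -0.0248, 0], 0.055],
  [[0, 0, 0], [0.0427, -0.0248, 0], 0.055],
  [[0, 0, 0], [0.0427, -0.0248, 0], 0.055],
  [[0, 0, -0.184], [0, 0, 0], 0.055],
  [[0, 0, -0.184], [0, 0, 0], 0.055],
])

```text
time: 17.4
eef_pos: [0.6479, 0.0588, 0.2319]
tcp_rot: [0.994, -0.113, -0.001, 0.0]
contact_force: [-0.2, -1.0, 0.6]
opening: 0.644
finger_force: 0.0
```

Call:
drive_tool([
  [[0, 0, -0.184], [0, 0, 0], 0.055],
  [[0, 0, -0.184], [0, 0, 0], 0.055],
  [[0, 0, -0.184], [0, 0, 0], 0.055],
  [[0, 0, -0.184], [0, 0, 0], 0.055],
  [[0, 0, -0.184], [0, 0, 0], 0.055],
])

```text
time: 18.02
eef_pos: [0.6474, 0.059, 0.2327]
tcp_rot: [0.94, 0.34, -0.0, 0.0]
contact_force: [-0.4, 0.1, 0.1]
opening: 0.643
finger_force: 0.0
```

```bash

python3 -c "
from h import *
go(*HUB['b'],.1335,-50.6)"
```

```text
t 18.02 pos [0.6474 0.059  0.2327] yaw -50.2 zax [-0. -0. -1.] q6 46.5 open 0.64 F [-0.4  0.1  0.1] 0.0
shift [-0.0008 -0.0009  0.0992] turn z 0.007
```

Call:
drive_tool([
  [[0, 0, 0.007], [-0.0025, -0.002, 0.034], 0.055],
  [[0, 0, 0], [0, 0, 0.045], 0.055],
  [[0, 0, 0], [0, 0, 0.02], 0.055],
  [[0, 0, 0], [0, 0, 0], 0.015],
  [[0, 0, 0], [0, 0, 0], 0.015],
])

```text
time: 18.65
eef_pos: [0.6444, 0.0597, 0.1359]
tcp_rot: [0.943, 0.334, 0.0, -0.001]
contact_force: [-2.3, -0.1, -0.5]
opening: 0.243
finger_force: 81.2
```

Call:
drive_tool([
  [[0, 0, 0], [0, 0, 0], 0.015],
  [[0, 0, 0], [0, 0, 0], 0.015],
])

```text
time: 18.9
eef_pos: [0.6444, 0.0597, 0.1359]
tcp_rot: [0.942, 0.334, 0.001, -0.0]
contact_force: [-4.5, 3.9, 1.4]
opening: 0.244
finger_force: 78.6
```

Call:
drive_tool([
  [[0, 0, 0.17], [0, 0, 0], 0.015],
  [[0, 0, 0.175], [0, 0, 0], 0.015],
  [[0, 0, 0.175], [0, 0, 0], 0.015],
  [[0, 0, 0.175], [0, 0, 0.0005], 0.015],
  [[0, 0, 0.175], [0, 0, 0], 0.015],
])

```text
time: 19.52
eef_pos: [0.6443, 0.0597, 0.1353]
tcp_rot: [0.995, -0.096, 0.0, -0.0]
contact_force: [-3.7, 3.5, 2.8]
opening: 0.241
finger_force: 78.6
```

Call:
drive_tool([
  [[0, 0, 0.175], [0, 0, 0], 0.015],
  [[0, 0, 0.175], [0, 0, 0.0005], 0.015],
  [[0, 0, 0.175], [0, 0, 0], 0.015],
  [[0, 0, 0.175], [0, 0, 0], 0.015],
  [[0, 0, 0], [0, 0, 0], 0.015],
])

```text
time: 20.15
eef_pos: [0.6443, 0.0597, 0.1348]
tcp_rot: [0.903, -0.429, 0.0, -0.001]
contact_force: [-3.8, 3.5, 3.6]
opening: 0.245
finger_force: 78.9
```

```bash

python3 -c "
from h import *
go(*HUB['c'],.235,41.5)"
```

```text
t 20.15 pos [0.6443 0.0597 0.1348] yaw -140.8 zax [ 0.     0.001 -1.   ] q6 137.1 open 0.24 F [-3.8  3.5  3.6] 78.8628548863926
shift [ 0.0434  0.1399 -0.1003] turn z -3.182
```

Call:
drive_tool([
  [[0, 0, 0], [0, 0, 0], 0.055],
  [[0, 0, 0], [0, 0, 0], 0.055],
  [[0, 0, 0], [0, 0, -0.05], 0.055],
  [[0, 0, 0], [0, 0, -0.05], 0.055],
  [[0, 0, 0], [0, 0, 0], 0.055],
])

```text
time: 20.78
eef_pos: [0.6477, 0.0583, 0.2405]
tcp_rot: [0.903, -0.429, 0.006, -0.002]
contact_force: [0.1, 0.7, 0.1]
opening: 0.646
finger_force: 0.0
```

Call:
drive_tool([
  [[0, 0, 0], [0.0145, 0.0466, 0], 0.055],
  [[0, 0, 0], [0.0145, 0.0466, 0], 0.055],
  [[0, 0, 0], [0.0145, 0.0466, 0], 0.055],
  [[0, 0, -0.177], [0, 0, 0], 0.055],
  [[0, 0, -0.177], [0, 0, 0], 0.055],
])

```text
time: 21.4
eef_pos: [0.5625, -0.0641, 0.2324]
tcp_rot: [0.965, -0.262, -0.0, 0.0]
contact_force: [0.2, 0.3, -0.2]
opening: 0.64
finger_force: 0.0
```

Call:
drive_tool([
  [[0, 0, -0.177], [0, 0, 0], 0.055],
  [[0, 0, -0.177], [0, 0, 0], 0.055],
  [[0, 0, -0.177], [0, 0, 0], 0.055],
  [[0, 0, -0.177], [0, 0, 0], 0.055],
  [[0, 0, -0.177], [0, 0, 0], 0.055],
])

```text
time: 22.02
eef_pos: [0.5629, -0.0633, 0.2322]
tcp_rot: [0.984, 0.177, -0.0, 0.0]
contact_force: [-0.4, 0.6, 0.2]
opening: 0.644
finger_force: 0.0
```

Call:
drive_tool([
  [[0, 0, -0.177], [0, 0, 0], 0.055],
  [[0, 0, -0.177], [0, 0, 0], 0.055],
  [[0, 0, -0.177], [0, 0, 0], 0.055],
  [[0, 0, -0.177], [0, 0, 0], 0.055],
  [[0, 0, -0.177], [0, 0, 0], 0.055],
])

```text
time: 22.65
eef_pos: [0.5629, -0.0633, 0.2322]
tcp_rot: [0.813, 0.582, -0.0, -0.0]
contact_force: [-0.4, -0.2, -0.5]
opening: 0.642
finger_force: 0.0
```

Call:
drive_tool([
  [[0, 0, -0.177], [0, 0, 0], 0.055],
  [[0, 0, -0.177], [0, 0, 0], 0.055],
  [[0, 0, -0.177], [0, 0, 0], 0.055],
  [[0, 0, -0.177], [0, 0, 0], 0.055],
  [[0, 0, -0.177], [0, 0, 0], 0.055],
])

```text
time: 23.28
eef_pos: [0.5628, -0.0633, 0.2322]
tcp_rot: [0.486, 0.874, -0.0, -0.0]
contact_force: [-0.6, 0.0, 0.4]
opening: 0.64
finger_force: 0.0
```

Call:
drive_tool([
  [[0, 0, -0.173], [0, 0, 0], 0.055],
  [[0, 0, 0], [0, 0, 0], 0.055],
])

```text
time: 23.52
eef_pos: [0.5628, -0.0632, 0.2324]
tcp_rot: [0.412, 0.911, -0.0, -0.0]
contact_force: [0.3, 0.3, -0.2]
opening: 0.644
finger_force: 0.0
```

```bash

python3 -c "
from h import *
go(*HUB['c'],.1335,41.5)"
```

```text
t 23.52 pos [ 0.5628 -0.0632  0.2324] yaw 41.3 zax [-0.001 -0.    -1.   ] q6 -58.0 open 0.64 F [ 0.3  0.3 -0.2] 0.0
shift [0.0003 0.0009 0.0989] turn z -0.003
```

Call:
drive_tool([
  [[0, 0, -0.003], [0, 0.001, 0.034], 0.055],
  [[0, 0, 0], [0, 0, 0.045], 0.055],
  [[0, 0, 0], [0, 0, 0.02], 0.055],
  [[0, 0, 0], [0, 0, 0], 0.015],
  [[0, 0, 0], [0, 0, 0], 0.015],
])

```text
time: 24.15
eef_pos: [0.5632, -0.0635, 0.1356]
tcp_rot: [0.409, 0.912, -0.002, -0.001]
contact_force: [-5.9, -0.6, 1.7]
opening: 0.246
finger_force: 81.1
```

Call:
drive_tool([
  [[0, 0, 0], [0, 0, 0], 0.015],
  [[0, 0, 0], [0, 0, 0], 0.015],
])

```text
time: 24.4
eef_pos: [0.5632, -0.0635, 0.1357]
tcp_rot: [0.41, 0.912, -0.002, -0.0]
contact_force: [-4.7, -3.3, -0.3]
opening: 0.243
finger_force: 78.3
```

Call:
drive_tool([
  [[0, 0, 0.17], [0, 0, 0], 0.015],
  [[0, 0, 0.175], [0, 0, 0], 0.015],
  [[0, 0, 0.175], [0, 0, 0], 0.015],
  [[0, 0, 0.175], [0, 0, 0.0005], 0.015],
  [[0, 0, 0.175], [0, 0, 0], 0.015],
])

```text
time: 25.02
eef_pos: [0.5614, -0.064, 0.1351]
tcp_rot: [0.757, 0.653, -0.004, -0.001]
contact_force: [-11.5, -5.2, 2.5]
opening: 0.246
finger_force: 78.8
```

Call:
drive_tool([
  [[0, 0, 0.175], [0, 0, 0], 0.015],
  [[0, 0, 0.175], [0, 0, 0.0005], 0.015],
  [[0, 0, 0.175], [0, 0, 0], 0.015],
  [[0, 0, 0.175], [0, 0, 0], 0.015],
  [[0, 0, 0], [0, 0, 0], 0.015],
])

```text
time: 25.65
eef_pos: [0.5601, -0.0634, 0.1346]
tcp_rot: [0.935, 0.356, -0.006, -0.001]
contact_force: [-14.6, -4.0, 6.0]
opening: 0.24
finger_force: 79.2
```

Call:
drive_tool([
  [[0, 0, 0], [0, 0, 0], 0.055],
  [[0, 0, 0], [0, 0, 0], 0.055],
  [[0, 0, 0], [0, 0, -0.05], 0.055],
  [[0, 0, 0], [0, 0, -0.05], 0.055],
  [[0, 0, 0], [0, 0, -0.02], 0.055],
])

```text
time: 26.28
eef_pos: [0.5661, -0.0626, 0.2588]
tcp_rot: [0.935, 0.356, 0.004, 0.003]
contact_force: [1.3, 0.1, 0.1]
opening: 0.644
finger_force: 0.0
```

```bash

python3 -c "
from h import *
go(.47,.19,.25,-48)
c=ctrl.read_camera('top');print(c['t'])
i=c['image'][140:350,275:475];cv2.imwrite('pics/t2.png',cv2.resize(cv2.cvtColor(i,cv2.COLOR_RGB2BGR),None,fx=2.85,fy=2.85,interpolation=cv2.INTER_CUBIC))
"
```

```text
t 26.27 pos [ 0.5661 -0.0626  0.2588] yaw -48.3 zax [ 0.009 -0.002 -1.   ] q6 31.8 open 0.64 F [1.3 0.1 0.1] 0.0
shift [ 0.096  -0.2527  0.0073] turn z -0.006
[0.19754939 0.53088542 0.90875303]
```

Both rounds on the nuts are finished. Next I move outside the lever's clockwise side with jaws wide, so the outer face of one finger can sweep it open.

Call:
drive_tool([
  [[0, 0, 0], [0.036, -0.0485, 0.0], 0.085],
  [[0, 0, 0], [0.036, -0.0485, 0.0], 0.085],
  [[0, 0, 0], [0.036, -0.0485, 0.0], 0.085],
  [[0, 0, 0], [0.036, -0.0485, 0.0], 0.085],
  [[0, 0, 0], [0.036, -0.0485, 0], 0.085],
])

```text
time: 26.95
eef_pos: [0.5363, 0.2405, 0.2517]
tcp_rot: [0.935, 0.355, -0.001, -0.0]
contact_force: [1.1, 0.2, 0.6]
opening: 0.995
finger_force: 0.0
```

Call:
drive_tool([
  [[0, 0, 0.166], [0, 0, 0], 0.085],
  [[0, 0, 0.166], [0, 0, 0], 0.085],
  [[0, 0, 0.166], [0, 0, 0], 0.085],
  [[0, 0, 0.166], [0, 0, 0], 0.085],
  [[0, 0, 0.166], [0, 0, 0], 0.085],
])

```text
time: 27.58
eef_pos: [0.5367, 0.2386, 0.2514]
tcp_rot: [0.999, -0.054, -0.001, 0.0]
contact_force: [0.1, 0.2, 0.3]
opening: 0.997
finger_force: 0.0
```

Call:
drive_tool([
  [[0, 0, 0.166], [0, 0, 0], 0.085],
  [[0, 0, 0.166], [0, 0, 0], 0.085],
  [[0, 0, 0.165], [0, 0, 0], 0.085],
  [[0, 0, 0], [0, 0, 0], 0.085],
])

```text
time: 28.08
eef_pos: [0.5367, 0.2386, 0.2517]
tcp_rot: [0.956, -0.295, -0.001, 0.001]
contact_force: [0.0, -0.2, -0.3]
opening: 0.992
finger_force: 0.0
```

```bash

python3 -c "
from h import *
go(.5,.24,.125,-124.3)
c=ctrl.read_camera('top')
st=(.4044,.1351)
print('lever',proj(c,[(*st,.104),pol(st,.126,np.radians(63),.108)]).round(0).tolist())
for k,a in(('a',-34.4),('b',-50.4),('c',41.3)):
  h=HUB[k]; print(((proj(c,[pol(h,r,np.radians(a),.14) for r in(.05,-.05)])-[275,140])*2.85).round(0).tolist())
i=c['image'][140:350,275:475];cv2.imwrite('pics/t3.png',cv2.resize(cv2.cvtColor(i,cv2.COLOR_RGB2BGR),None,fx=2.85,fy=2.85,interpolation=cv2.INTER_CUBIC))
"
```

```text
t 28.07 pos [0.5367 0.2386 0.2517] yaw -124.3 zax [-0.002 -0.    -1.   ] q6 138.4 open 0.99 F [ 0.  -0.2 -0.3] 0.0
shift [-0.031   0.0193  0.1268] turn z 0.0
lever [[346.0, 297.0], [287.0, 269.0]]
[[339.0, 236.0], [258.0, 363.0]]
[[360.0, 34.0], [250.0, 129.0]]
[[440.0, 144.0], [546.0, 253.0]]
```

View pics/t3.png

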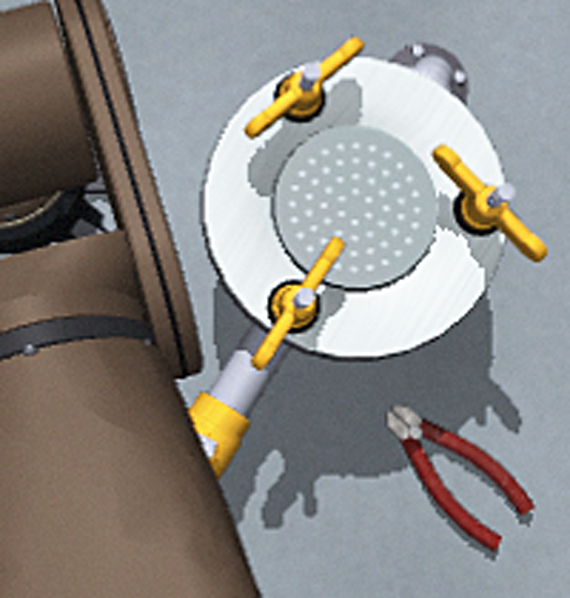

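All three wings lie along the same lines as at the start, e.g. A (338,240)–(262,362), so each nut has turned exactly half a turn. The cutters have not moved. Descending beside the lever and computing the sweep.

Call:
drive_tool([
  [[0, 0, 0], [0, 0, 0.05], 0.085],
  [[0, 0, 0], [0, 0, 0.05], 0.085],
  [[0, 0, 0], [0, 0, 0.05], 0.085],
  [[0, 0, 0], [0, 0, 0], 0.085],
])

```text
time: 28.62
eef_pos: [0.5333, 0.2376, 0.098]
tcp_rot: [0.956, -0.295, -0.005, 0.003]
contact_force: [-0.8, -0.1, -0.1]
opening: 0.994
finger_force: 0.0
```

```bash

python3 -c "
from h import *
go(.5,.24,.101,-124.3)
s=ctrl.get_state();R=Ro.from_quat(s['tcp_rot']).as_matrix();p=s['eef_pos']
st=np.array((.4044,.1351))
u=lambda a:np.array([np.cos(np.radians(a)),np.sin(np.radians(a))])
for f in (63,75,87,99,111,123,135,146):
    o=.0205 if f<125 else .0175
    q=st+.08*u(f)+o*u(f-90)+.05*u(55.7); q=np.r_[q,.101]
    print(f,q.round(3),np.hypot(*q[:2]).round(3),(R.T@(q-p)).round(4)); p=q
c=ctrl.read_camera('wrist');cv2.imwrite('pics/w5.png',cv2.cvtColor(c['image'],cv2.COLOR_RGB2BGR))
"
```

```text
t 28.62 pos [0.5333 0.2376 0.098 ] yaw -124.3 zax [-0.011 -0.003 -1.   ] q6 138.3 open 0.99 F [-0.8 -0.1 -0.1] 0.0
shift [-0.0289  0.0168 -0.0026] turn z 0.0
63 [0.487 0.238 0.101] 0.542 [-0.0386  0.0254 -0.0025]
75 [0.473 0.248 0.101] 0.534 [-0.0173 -0.0003  0.0001]
87 [0.457 0.255 0.101] 0.524 [-0.017   0.0033  0.0002]
99 [0.44  0.259 0.101] 0.511 [-0.0159  0.0067  0.0002]
111 [0.423 0.258 0.101] 0.496 [-0.0142  0.0099  0.0002]
123 [0.406 0.255 0.101] 0.479 [-0.0118  0.0126  0.0002]
135 [0.388 0.245 0.101] 0.459 [-0.0095  0.0177  0.0002]
146 [0.376 0.236 0.101] 0.444 [-0.0047  0.015   0.0002]
```

View pics/w5.png

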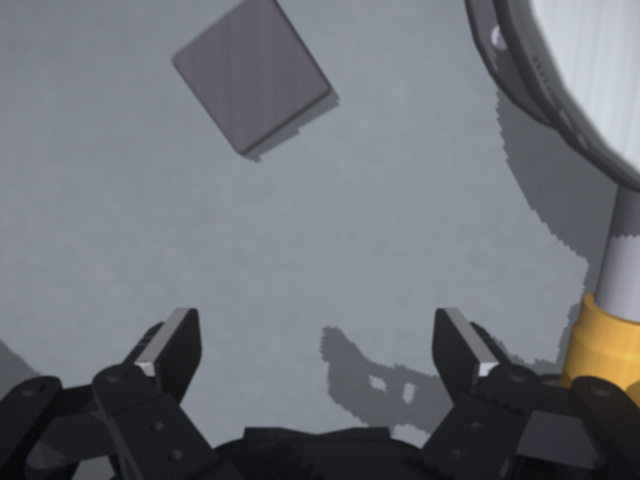

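Nothing touches and the finger is clear of the lever; the valve body is at right, around (600,340). Sweeping.

Call:
drive_tool([
  [[0, 0, 0], [-0.02, 0.0125, -0.002], 0.085],
  [[0, 0, 0], [-0.0185, 0.0125, 0], 0.085],
  [[0, 0, 0], [-0.0173, 0, 0], 0.085],
  [[0, 0, 0], [-0.017, 0.0033, 0], 0.085],
  [[0, 0, 0], [-0.016, 0.0067, 0], 0.085],
])

```text
time: 29.3
eef_pos: [0.4449, 0.2609, 0.107]
tcp_rot: [0.955, -0.295, 0.002, -0.001]
contact_force: [2.6, -0.4, 1.1]
opening: 0.997
finger_force: 1.4
```

Call:
drive_tool([
  [[0, 0, 0], [-0.0142, 0.0099, 0], 0.085],
  [[0, 0, 0], [-0.0118, 0.0126, 0], 0.085],
  [[0, 0, 0], [-0.0095, 0.0177, 0], 0.085],
  [[0, 0, 0], [-0.002, 0.008, 0], 0.085],
  [[0, 0, 0], [0, 0, 0], 0.085],
])

```text
time: 29.92
eef_pos: [0.385, 0.2412, 0.105]
tcp_rot: [0.955, -0.296, -0.001, 0.0]
contact_force: [0.4, 0.6, 0.2]
opening: 0.993
finger_force: 0.3
```

```bash

python3 -c "
from h import *
go(.376,.236,.1,-124.3)"
```

```text
t 29.93 pos [0.385  0.2412 0.105 ] yaw -124.4 zax [-0.001  0.    -1.   ] q6 143.6 open 0.99 F [0.4 0.6 0.2] 0.25869696193694836
shift [-0.0045  0.0094  0.005 ] turn z -0.002
```

Call:
drive_tool([
  [[0, 0, 0], [-0.002, 0.004, 0.003], 0.085],
  [[0, 0, 0], [-0.001, 0.004, 0], 0.085],
  [[0, 0, 0], [0, 0, 0], 0.085],
])

```text
time: 30.3
eef_pos: [0.3787, 0.236, 0.1019]
tcp_rot: [0.955, -0.296, -0.0, 0.0]
contact_force: [1.0, 0.4, 1.7]
opening: 0.992
finger_force: 0.6
```

Call:
drive_tool([
  [[0, 0, 0], [0, 0.003, 0], 0.085],
  [[0, 0, 0], [0, 0, 0], 0.085],
])

```text
time: 30.55
eef_pos: [0.3768, 0.2337, 0.102]
tcp_rot: [0.955, -0.296, -0.001, 0.0]
contact_force: [0.2, 0.9, 0.0]
opening: 0.996
finger_force: 0.8
```

Call:
drive_tool([
  [[0, 0, 0], [0, 0.003, 0], 0.085],
  [[0, 0, 0], [0, 0, 0], 0.085],
])

```text
time: 30.8
eef_pos: [0.376, 0.2326, 0.1024]
tcp_rot: [0.955, -0.297, 0.0, -0.002]
contact_force: [2.9, 6.7, -3.6]
opening: 0.994
finger_force: 3.6
```

```bash

python3 -c "
from h import *
go(.376,.236,.1,-124.3)"
```

```text
t 30.8 pos [0.376  0.2326 0.1024] yaw -124.5 zax [ 0.002  0.004 -1.   ] q6 142.8 open 0.99 F [ 2.9  6.7 -3.6] 3.5557706220424734
shift [-0.002  -0.0028  0.0024] turn z -0.003
```

The force is rising against the stop. One more nudge, then back off and up.

Call:
drive_tool([
  [[0, 0, 0], [0, 0.002, 0], 0.085],
  [[0, 0, 0], [0, 0, 0], 0.085],
])

```text
time: 31.05
eef_pos: [0.3761, 0.2324, 0.1028]
tcp_rot: [0.955, -0.297, 0.002, -0.005]
contact_force: [5.0, 12.1, -5.4]
opening: 0.995
finger_force: 6.4
```

Call:
drive_tool([
  [[0, 0, 0], [0, -0.02, 0], 0.085],
  [[0, 0, 0], [0, -0.03, 0], 0.085],
  [[0, 0, 0], [0, 0, -0.06], 0.085],
  [[0, 0, 0], [0, -0.06, -0.06], 0.085],
  [[0, 0, 0], [0, -0.06, -0.02], 0.085],
])

```text
time: 31.68
eef_pos: [0.4624, 0.357, 0.2296]
tcp_rot: [0.955, -0.296, 0.002, -0.001]
contact_force: [1.1, 0.1, 0.7]
opening: 0.993
finger_force: 0.0
```

Call:
drive_tool([
  [[0, 0, 0], [0.05, 0, 0], 0.085],
  [[0, 0, 0], [0.05, 0, 0], 0.085],
  [[0, 0, 0], [0.05, 0, 0], 0.085],
  [[0, 0, 0], [0, 0, 0], 0.085],
])

```text
time: 32.17
eef_pos: [0.5866, 0.2689, 0.2252]
tcp_rot: [0.955, -0.297, -0.001, 0.001]
contact_force: [-0.4, 0.6, -0.8]
opening: 0.996
finger_force: 0.0
```

```bash

python3 -c "
from h import *
go(.376,.236,.1,-124.3)
st=(.4044,.1351)
for n in('top','side'):
  c=ctrl.read_camera(n);g=cv2.cvtColor(c['image'],cv2.COLOR_RGB2GRAY)
  for a in range(130,156,2): # darkness along the sleeve
    P=proj(c,[pol(st,r,np.radians(a),.112) for r in np.linspace(.06,.122,20)]).round().astype(int)
    print(n,a,round(float(g[P[:,1],P[:,0]].mean())),end='; ')
  P=proj(c,[pol(st,r,np.radians(63),.108) for r in np.linspace(.06,.12,20)]).round().astype(int);print('old',g[P[:,1],P[:,0]].mean().round())
"
```

```text
t 32.17 pos [0.5866 0.2689 0.2252] yaw -124.6 zax [-0.002 -0.002 -1.   ] q6 140.3 open 1.0 F [-0.4  0.6 -0.8] 0.0
shift [-0.1546  0.1464  0.1257] turn z -0.005
top 130 119; top 132 119; top 134 119; top 136 118; top 138 120; top 140 120; top 142 120; top 144 120; top 146 119; top 148 119; top 150 118; top 152 117; top 154 115; old 111.0
side 130 186; side 132 186; side 134 185; side 136 181; side 138 166; side 140 128; side 142 68; side 144 43; side 146 37; side 148 42; side 150 71; side 152 116; side 154 153; old 154.0
```

The side camera shows the sleeve centred at 146°, in line with the pipe (145.7°) and against its stop.

```bash
python3 -c "
from plant import ctrl
print(ctrl.sign_off())"
```

```text
the job is handed in; nothing more can be done
None
```

The job is handed in at about 32 s: nuts A, B and C each went up by two quarter turns, in order over two rounds, then the valve lever was swung open to its stop, with no contact with the cutters, can or carton.

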